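Clamp a spring balance and hold its rod at the mark

TASK

Swing the toggle clamp's arm over so that it snaps down onto the spring balance lying in its nest, and only then pull the balance's sprung rod out by its knob until the pointer on top of the barrel stands between the two tabs of the marker clip. Finish while still holding the rod steadily at that mark, barrel clamped in its nest: do not let go. Leave the jar, the brass weight and the dissecting tray where they are.

Things in the scene. Friction and masses are not known exactly. Their poses are not given: they have to be found in the camera images.
- jig: Dark wooden board 18 mm thick, fixed to the table, with a nest of grey saddles and stops and a steel clamp pedestal on its -x side. Origin on the table; the board spans x -75 to +50, y -62 to +162 mm. z up, y along the barrel; the rod pulls out to -y. Yaw within 0.35 rad. Front stop: two posts beside the rod, 42 mm wide, top 62 mm above the table, ending at y -55 mm.
- nest (a point): Where the barrel's underside centre sits in the nest: jig (0, 50, 38) mm. The barrel has about 1.5 mm play to each side and end.
- barrel: Spring balance: white square barrel, 30 by 30 mm in section, 190 mm long, lying loose in the nest (about 150 g), with a dark slot and scale lines on top. Origin at the centre of its underside (38 mm above the table), axes as the jig's; top 68 mm above the table. The steel rod comes out of its -y end face at mid height.
- rod (a joint): How far the rod is pulled out of the barrel, m: 0 at rest, stop at 0.095. An inner spring draws it back: 3 N at rest plus 120 N/m (about 7 to 12 N at the mark).
- knob (a point): Middle of the aluminium pull knob on the rod's outer end: a round, 22 mm diameter, 28 mm long, axis along the rod (y), ending in a 30 mm disc 4 mm thick that begins 15 mm beyond this point (-y). 53 mm above the clear table. At rest 53 mm from the barrel's end face, the bare 10 mm rod between. Moves with the rod.
- pointer (a point): Pointer: upright dark fin, 3 mm thick along y and 9 mm wide, standing 16 mm proud of the barrel's top out of the slot; this point is at its mid height, 75 mm above the table. Moves towards -y with the rod, by as much as the knob.
- clip_mark (a point): Marker clip: dark steel saddle on the barrel, 12 mm long along y, with an 8 mm high tab on each side of the slot; this point is midway between the tabs. It sits 35 to 75 mm from the resting pointer, towards -y, and stays where set. Axes as the barrel's. The rod is at the mark when the pointer's y along the barrel equals this point's.
- clamp (a joint): Angle of the toggle clamp's arm, rad: 0 open (leaning to jig -x, 25 degrees behind upright), rising as the handle goes over the top towards jig +x; at 2.0 the arm lies level across the barrel, its rubber pad on the barrel's top. Sprung over centre: below 1.0 it pulls back open, above 1.0 it snaps shut by itself (at most about 4 N at the handle).
- clamp_handle (a point): Middle of the clamp's handle: a round black bar, 12 mm diameter, 50 mm long, parallel to the barrel, across the end of the 12 mm wide steel arm, 90 mm from the hinge. About 162 mm above the table when open, 170 at the top of its swing, 80 when shut, then 40 mm to the +x side of the barrel's middle line.
- clamp_hinge (a point): Hinge axis of the clamp arm, parallel to jig y: jig (-50, 115, 80) mm. The steel pedestal below it is 22 mm along x, 27 mm along y, top 92 mm above the table. The pad is 50 mm from the hinge along the arm.
- jar: Bystander: amber specimen jar, 60 mm diameter, 85 mm high; origin under its centre. Loose.
- weight: Bystander: brass laboratory weight, 44 mm diameter, 56 mm high; origin under its centre. Loose.
- tray: Bystander: metal dissecting tray, 130 by 200 by 30 mm, with a black bed; origin under its centre. Loose.

How it is judged:
On the way:
1. the clamp arm is down on the barrel (value of joint clamp above 1.93 rad), for 0.2 s.
At the end, for the whole second after the job is handed in: The rod is held by the fingers (contact over 2 N) and still (under 10 mm/s), with the pointer within 6 mm of the clip's middle along the barrel; the clamp is shut on the barrel (over 1.93 rad); the barrel is in its nest (within 6 mm, tilted less than 0.06 rad) (y of pointer in the frame of clip_mark between -0.006 and 0.006 m and velocity of joint rod between -0.01 and 0.01 m/s and value of joint clamp above 1.93 rad and distance between barrel and nest below 0.006 m and angle between barrel's own z axis and vertical below 0.06 rad and contact force between the fingers and barrel above 2 N); the arm keeps its last pose, push and grip.
It fails at once if the rod is pulled out (over 15 mm) while the barrel is not clamped (value of joint rod above 0.015 m and value of joint clamp below 1.8 rad).
It fails at once if the jar is disturbed (moved over 20 mm) (distance of jar from where it was at the start of the episode above 0.02 m).
It fails at once if the weight is disturbed (moved over 20 mm) (distance of weight from where it was at the start of the episode above 0.02 m).
It fails at once if the tray is disturbed (moved over 20 mm) (distance of tray from where it was at the start of the episode above 0.02 m).
It also fails if it takes over 48 s, if anything falls off the work surface, if the arm or the gripper's body presses on something with over 40 N, if the wrist force passes 120 N, or if a joint passes its speed limit or range.

ROBOT

A 6-joint arm with a two-finger parallel gripper is mounted at the origin on the work surface. World frame = base frame: x ahead of the robot, y to its left, z up, the work surface at z = 0. Lengths are in m, angles in rad, forces in N, time in s.
With the tool pointing down it reaches from about 0.35 to 0.975 m from the base axis. Payload 4.9 kg.
Tool frame: the origin (TCP) lies at the very end of the fingers, on their centre line; the grasp point (between the pads) lies 19 mm behind it; z points along the fingers, y is the line along which they close (so a half turn about z gives the same grasp; the last joint's range is limited). The gripper opens to 85 mm and grips with 20 to 120 N. Pads are 22 mm wide; open, the fingers measure 114 mm over their backs; the gripper's body (76 mm by 85 mm) begins 54 mm behind the grasp point. The pads swing forward as they close: fully open they stand 13 mm farther back than shut.
Start: joints at [-1.417, 0.053, 1.613, -0, 1.476, -0.119], TCP at [0.168, -0.602, 0.231] pointing down, gripper open.
Joint ranges: [-3.01, 3.01], [-1.01, 2.22], [0.06, 2.58], [-1.02, 4.17], [0.09, 2.62], [-3.14, 3.14]. Speed limits (rad/s): [2.57, 2.57, 3.14, 3.14, 3.14, 3.14].

INTERFACE

Orientations are given as a rotation vector (axis times angle).
In Python, from station import ctrl gives the robot as it stands.
- The arm moves only by the tool jog_arm, never from a script. Its argument "plan" is a list of rows, each a list of 7 numbers: the shift along the tool's x, y, z in units of 0.02 m (1.0 is 0.02 m), then the turn, a rotation vector about the tool's x, y, z in units of 45 degrees (1.0 is 45 degrees), then the opening, from -1 (shut) to 1 (fully open). A call has 1 to 8 rows; each row shifts and turns the commanded pose from where the row before left it, along the tool's axes as they then stand; what a row does not reach is not made up. A row lasts 1/10 s, in which the tool goes at most 50 mm and 8.59 degrees, less where a joint would pass 70% of its speed; a pose out of reach is approached as far as the arm can. A call with a number of a shift or a turn outside -1 to 1 is refused whole. A call with a gripper value outside its range is refused whole. The fingers move at their own pace and stop on an object; "grip_force" is the grip in N (left out, the last holds). Time passes only in rows, so rows that do not move let the fingers close. It gives the time, the measured TCP pose, the force, the opening and the grip force at its end, in the units of the state.
- ctrl.get_obs(): the state, without advancing time (a new reading comes with each control period).
- ctrl.get_image(name): name is "side" or "top" or "wrist"; returns (picture, depth): 400x640x3 uint8, red, green, blue; 400x640 float32, m along the optical axis (not along the pixel's ray), 0 where there is no reading.
- ctrl.camera_info(name): a dict with "camera_matrix" (3x3 intrinsics, pixels), "rvec" (rotation vector, rad) and "tvec" (3), from world to camera coordinates, as OpenCV has them; the wrist camera has in their place "T_tool_cam" (4x4, takes a point from camera to tool coordinates, whose origin is the TCP and whose axes are the flange's). Camera axes: x right, y down, z forward; pixel columns grow to the right and rows downward; lengths in m; the calibration is good to about 2 mm. The wrist camera is an equidistant fisheye: a pixel r from the principal point sees the ray r / f radians off the axis. A picture is of the moment at which its call begins: read the wrist's pose just before it. camera_info takes no time and is no camera call.
- ctrl.finish_job(): hands the job in; it is judged then, once.
The state is a dict: "t": time; "q": joint angles; "dq": joint speeds; "effort": joint torques, N m; "tool_pos": TCP position; "tool_rot": TCP orientation; "contact_force": force on the tool from outside, world axes, zero at the start; "wrist_torque": the same for the moment, N m; "opening": finger opening in m; "grip_force": force on a finger pad.
Only numpy, scipy, OpenCV 4.12 (cv2) and the standard library are available. Lean on these libraries where they do the work, as an engineer would, in place of code of your own. Each camera call takes 0.05 s, during which the arm holds its last target. There are 200 camera calls.

## Working session

There is one attempt and no reset: what is moved stays moved. The work goes in short steps, Python scripts to look and compute and a tool call to move; the robot and the scene stay as the last step left them, time stands still between calls to the robot, and variables do not carry over. Pictures are saved under pics/ and viewed, at most 10 in all, crops included, and the job is handed in when it is done.

Besides the shell and the picture viewer there is one more tool, called after "Call:" as a command line: name --pt "numbers of a row" for each row, then --argument value for the rest. jog_arm: Moves the arm, as the interface text tells. Shifts and turns lie within -1 to 1; 1 stands for 0.02 m of shift or 45 degrees of turn. Its arguments: {"type":"object","properties":{"plan":{"type":"array"},"grip_force":{"type":"number"}},"required":["plan"]}

```bash
mkdir -p pics
cat > h.py <<'E'
from station import ctrl
import numpy as np, cv2
def snap(n,f):
    im,d=ctrl.get_image(n); cv2.imwrite(f'pics/{f}.png',im[:,:,::-1]); np.save(f'pics/{f}.npy',d); return im,d
def pt(n,d,u,v,r=1):
    c=ctrl.camera_info(n);K=np.array(c['camera_matrix']);R=cv2.Rodrigues(np.array(c['rvec'],float))[0];t=np.array(c['tvec']).ravel()
    w=d[v-r:v+r+1,u-r:u+r+1];z=np.median(w[w>0])
    return R.T@(np.linalg.inv(K)@[u,v,1]*z-t)
E
python3 - <<'E'
from h import *
print(ctrl.get_obs())
for n in ('top','side'):
    snap(n,n+'0'); c=ctrl.camera_info(n); R=cv2.Rodrigues(np.array(c['rvec'],float))[0]; print(n,c['camera_matrix'],-R.T@np.array(c['tvec']).ravel(), R[2])
E
```

```text
{'t': 0.0, 'q': array([-1.41700110e+00,  5.33337663e-02,  1.61428402e+00,  7.25629658e-06,
        1.47600341e+00, -1.19003215e-01]), 'dq': array([ 5.63688080e-05, -2.82457316e-04,  1.14772343e-04, -5.71722852e-04,
        7.99109203e-04, -5.12886961e-04]), 'effort': array([-9.01388885e-04, -3.93688095e+01, -3.70180035e+01, -2.25713234e-04,
        7.05724378e-03,  1.37124283e-05]), 'tool_pos': array([ 0.16829703, -0.60127149,  0.2300833 ]), 'tool_rot': array([-3.11040430e+00, -4.26906407e-01,  4.40556035e-05]), 'contact_force': array([0.47688224, 1.03834449, 0.34063595]), 'wrist_torque': array([-0.01458297,  0.01761631,  0.02562709]), 'grip_force': 0.0, 'opening': 0.0854234396522357}
top [[411.08761137   0.         318.43854386]
 [  0.         411.08761137 197.52118161]
 [  0.           0.           1.        ]] [ 0.51382716 -0.03793375  1.01372164] [ 1.19028549e-01 -5.01847681e-04 -9.92890705e-01]
side [[394.82705299   0.         320.3130153 ]
 [  0.         394.82705299 201.17962205]
 [  0.           0.           1.        ]] [0.53787411 0.55533876 0.63624957] [ 0.07745111 -0.74738005 -0.65986695]
```

View pics/top0.png

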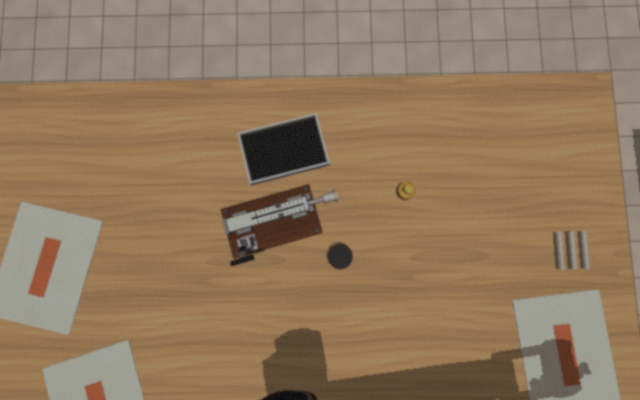

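View pics/side0.png

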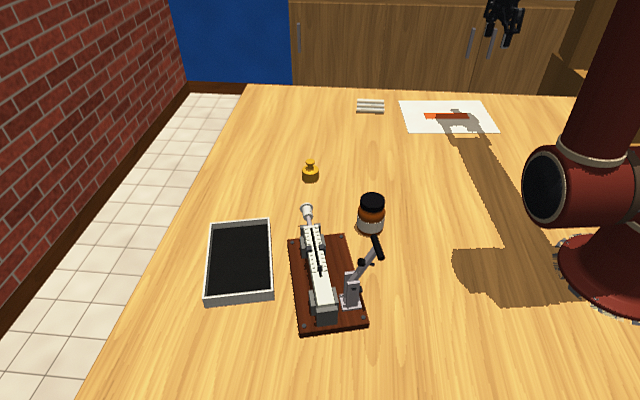

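Top view: jig at about (272,222), with the knob at (333,197), the clamp handle at (242,260), the jar at (340,256), the weight at (406,190) and the tray at (284,149). I'll enlarge crops of both views.

Run:
```python
import cv2,numpy as np
a=cv2.imread('pics/top0.png')[175:275,210:350]; b=cv2.imread('pics/side0.png')[195:345,280:400]
cv2.imwrite('pics/tc.png',cv2.resize(a,None,fx=5.6,fy=5.6,interpolation=cv2.INTER_CUBIC))
cv2.imwrite('pics/sc.png',cv2.resize(b,None,fx=4,fy=4,interpolation=cv2.INTER_CUBIC))
```

```text
(no output)
```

View pics/tc.png

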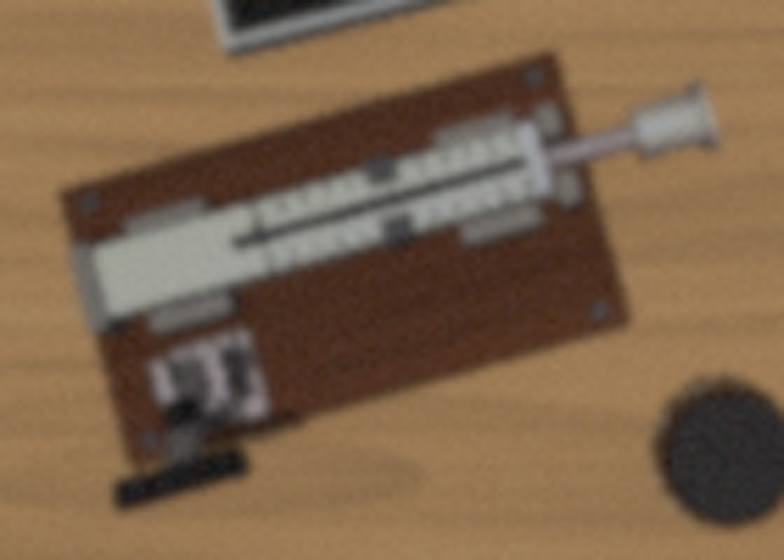

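View pics/sc.png

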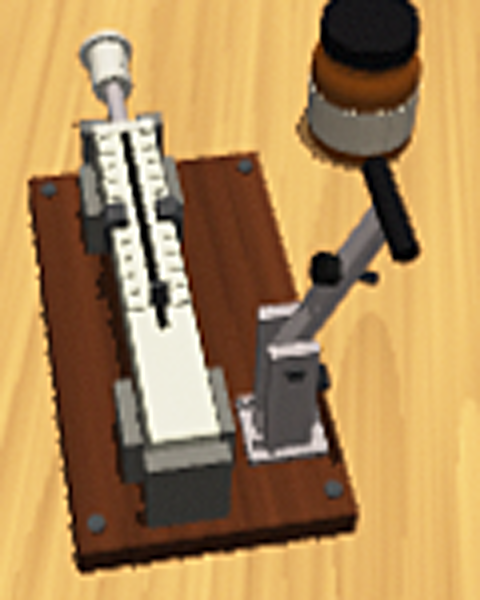

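The crops show the board corners (top crop: 62,190; 555,55; 628,322; 135,462), the clip tabs (380,168) and (398,230), and the knob from (640,128) to its disc at (708,115). The pointer fin is at side crop (160,295).

```bash
cat >> h.py <<'E'
def ray(n,u,v,z):
    c=ctrl.camera_info(n);K=np.array(c['camera_matrix']);R=cv2.Rodrigues(np.array(c['rvec'],float))[0];t=np.array(c['tvec']).ravel()
    o=-R.T@t; d=R.T@(np.linalg.inv(K)@[u,v,1]); return (o+d*(z-o[2])/d[2])
E
python3 - <<'E'
from h import *
T=lambda u,v,z: ray('top',210+(u+.5)/5.6-.5,175+(v+.5)/5.6-.5,z)
S=lambda u,v,z: ray('side',280+(u+.5)/4-.5,195+(v+.5)/4-.5,z)
J=np.array([[50,162],[50,-62],[-75,-62],[-75,162]])/1000
def fit(J,W):
    a=J-J.mean(0);b=W-W.mean(0);th=np.arctan2((a[:,0]*b[:,1]-a[:,1]*b[:,0]).sum(),(a*b).sum())
    R=np.array([[np.cos(th),-np.sin(th)],[np.sin(th),np.cos(th)]]);o=W.mean(0)-R@J.mean(0);return th,R,o,np.abs(W-(J@R.T+o)).max()
W=np.array([T(u,v,.018)[:2] for u,v in [(62,190),(555,55),(628,322),(135,462)]])
th,R,o,e=fit(J,W);print('top jig',th,o,e)
W2=np.array([S(u,v,.018)[:2] for u,v in [(30,178),(257,153),(355,518),(82,560)]])
J2=np.array([[50,-62],[-75,-62],[-75,162],[50,162]])/1000
print('side jig',fit(J2,W2)[0],fit(J2,W2)[2:])
jl=lambda p:(R.T@(p[:2]-o)*1000).round(1)
for n,p in dict(tab1=T(380,168,.07),tab2=T(398,230,.07),ptrT=T(260,225,.084),knob=T(640,128,.053),disc=T(712,117,.053),hand0=T(118,495,.162),hand1=T(245,460,.162),ptrS=S(160,283,.084),ptrSb=S(160,300,.068),stabL=S(108,213,.07),stabR=S(172,215,.07),barend=T(90,290,.068),jar=T(725,450,.085)).items(): print(n,jl(p),p.round(4))
W=lambda x,y:(o+R@[x/1000,y/1000]).round(4)
print('knob0',W(0,-98),'hinge',W(-50,115),'handle',W(-88,115))
im,d=ctrl.get_image('side')
for n,(u,v) in dict(jar=(371,200),wt=(310,165)).items(): print(n,pt('side',d,u,v))
E
```

```text
top jig 0.2543256356420915 [0.60449454 0.03164639] 0.0024866721344503073
side jig 0.25545135887918474 (array([0.60518074, 0.03309689]), np.float64(0.002518893824024815))
tab1 [13.9 22.1] [0.6124 0.0565 0.07  ]
tab2 [-12.8  21.6] [0.5867 0.0493 0.07  ]
ptrT [ 2.9 73.9] [0.5887 0.1039 0.084 ]
knob [  2.8 -86.3] [ 0.6289 -0.0512  0.053 ]
disc [  -0.9 -116.8] [ 0.633  -0.0816  0.053 ]
hand0 [-87.9 139. ] [0.4845 0.1441 0.162 ]
hand1 [-88.2  91.1] [0.4962 0.0976 0.162 ]
ptrS [ 0.5 73.7] [0.5865 0.1031 0.084 ]
ptrSb [ 0.1 70.4] [0.5869 0.0998 0.068 ]
stabL [16.9 16. ] [0.6168 0.0514 0.07  ]
stabR [-13.2  22.1] [0.5862 0.0497 0.07  ]
barend [ -2.2 149.9] [0.5646 0.1761 0.068 ]
jar [-134.7  -82.4] [ 0.4949 -0.082   0.085 ]
knob0 [ 0.6292 -0.0632] hinge [0.5272 0.1304] handle [0.4904 0.1208]
jar [ 0.49589526 -0.08348822  0.08475043]
wt [ 0.6459882  -0.24094018  0.05167684]
```

Call:
jog_arm --pt "0 0 0 0 0 -0.19 -1" --pt "0 0 0 0 0 -0.19 -1" --pt "0 0 0 0 0 -0.19 -1" --pt "0 0 0 0 0 -0.19 -1" --pt "0 0 0 0 0 -0.19 -1" --pt "0 0 0 0 0 -0.19 -1" --pt "0 0 0 0 0 -0.19 -1" --pt "0 0 0 0 0 -0.19 -1"

```text
t: 0.95
tool_pos: [0.1684, -0.6016, 0.2308]
tool_rot: [-2.327, -2.109, -0.001]
contact_force: [0.2, 0.3, 0.2]
opening: -0.0002
grip_force: 0.0
```

Call:
jog_arm --pt "0 0 0 0 0 -0.152 -1" --pt "0 0 0 0 0 -0.152 -1" --pt "0 0 0 0 0 -0.152 -1" --pt "0.5 1 0 0 0 0 -1" --pt "0.5 1 0 0 0 0 -1" --pt "0.5 1 0 0 0 0 -1" --pt "0.5 1 0 0 0 0 -1" --pt "0.5 1 0 0 0 0 -1"

```text
t: 1.75
tool_pos: [0.2531, -0.5275, 0.2308]
tool_rot: [-1.922, -2.484, -0.001]
contact_force: [0.2, 0.1, 0.5]
opening: -0.0001
grip_force: 0.0
```

Call:
jog_arm --pt "1 0.64 0 0 0 0 -1" --pt "1 0.64 0 0 0 0 -1" --pt "1 0.64 0 0 0 0 -1" --pt "1 0.64 0 0 0 0 -1" --pt "1 0.64 0 0 0 0 -1" --pt "1 0.64 0 0 0 0 -1" --pt "1 0.64 0 0 0 0 -1" --pt "1 0.64 0 0 0 0 -1"

```text
t: 2.55
tool_pos: [0.3116, -0.3466, 0.2309]
tool_rot: [-1.922, -2.484, -0.0]
contact_force: [0.1, 0.3, 0.6]
opening: -0.0001
grip_force: 0.0
```

Call:
jog_arm --pt "1 0.64 0 0 0 0 -1" --pt "1 0.64 0 0 0 0 -1" --pt "1 0.64 0 0 0 0 -1" --pt "1 0.64 0 0 0 0 -1" --pt "1 0.64 0 0 0 0 -1" --pt "1 0.64 0 0 0 0 -1" --pt "1 0.64 0 0 0 0 -1" --pt "1 0.64 0 0 0 0 -1"

```text
t: 3.35
tool_pos: [0.3705, -0.1661, 0.231]
tool_rot: [-1.922, -2.485, -0.0]
contact_force: [0.7, -1.1, 0.1]
opening: 0.0003
grip_force: 0.0
```

Call:
jog_arm --pt "1 0.64 0 0 0 0 -1" --pt "1 0.64 0 0 0 0 -1" --pt "1 0.64 0 0 0 0 -1" --pt "1 0.64 0 0 0 0 -1" --pt "1 0.64 0 0 0 0 -1" --pt "1 0.64 0 0 0 0 -1" --pt "1 0.64 0 0 0 0 -1" --pt "1 0.5 0 0 0 0 -1"

```text
t: 4.15
tool_pos: [0.4267, 0.0138, 0.231]
tool_rot: [-1.922, -2.485, 0.0]
contact_force: [0.6, -0.8, 0.4]
opening: -0.0002
grip_force: 0.0
```

```bash
cat >> h.py <<'E'
th=.2545;Rj=np.array([[np.cos(th),-np.sin(th)],[np.sin(th),np.cos(th)]]);oj=np.array([.6047,.0321])
def J(p): return np.r_[Rj.T@(np.array(p[:2])-oj),p[2]].round(4)
E
python3 -c "
from h import *
o=ctrl.get_obs();print(o['t'],J(o['tool_pos']),o['q'].round(2),o['tool_rot'])"
```

```text
4.15 [-0.1769  0.0271  0.231 ] [-0.14 -0.45  2.05  0.    1.55 -0.4 ] [-1.92184804e+00 -2.48478186e+00  2.60216786e-04]
```

Call:
jog_arm --pt "0.9 0.4 0 0 0 0 -1" --pt "0.9 0.4 0 0 0 0 -1" --pt "0.9 0.4 -0.8 0 0 0 -1" --pt "0.9 0.4 0.9 0 0 0 -1" --pt "0.8 0.4 1 0 0 0 -1" --pt "0 0 1 0 0 0 -1" --pt "0 0 1 0 0 0 -1" --pt "0 0 1 0 0 0 -1"

```text
t: 4.95
tool_pos: [0.443, 0.1082, 0.1482]
tool_rot: [-1.921, -2.485, 0.0]
contact_force: [-0.6, 0.4, -0.1]
opening: 0.0003
grip_force: 0.0
```

Call:
jog_arm --pt "0 0 0.2 0 0 0 -1" --pt "0 0.5 0 0 0 0 -1" --pt "0 0.5 0 0 0 0 -1" --pt "0 0.5 0 0 0 0 -1" --pt "0 0.5 0 0 0 0 -1" --pt "0 0.5 0 0 0 0 -1" --pt "0 0.5 0 0 0 0 -1" --pt "0 0.5 0 0 0 0 -1"

```text
t: 5.75
tool_pos: [0.5124, 0.1258, 0.146]
tool_rot: [1.922, 2.484, 0.001]
contact_force: [-2.7, -0.9, 2.3]
opening: -0.0001
grip_force: 1.3
```

```bash
python3 -c "
from h import *
o=ctrl.get_obs();print(o['t'],J(o['tool_pos']),o['contact_force']);im,d=snap('side','s1')
cv2.imwrite('pics/s1c.png',cv2.resize(im[140:340,240:440,::-1],None,fx=3,fy=3))"
```

```text
5.75 [-0.0658  0.1139  0.146 ] [-2.68380055 -0.90246085  2.28206177]
```

View pics/s1c.png

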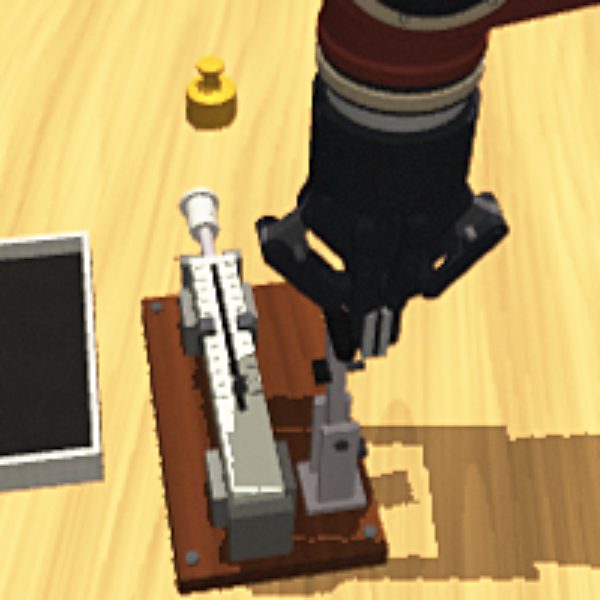

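The closed fingers are pushing the clamp arm, which is near upright at crop (335,370). I'll keep pushing.

Call:
jog_arm --pt "0 0.5 0 0 0 0 -1" --pt "0 0.5 0 0 0 0 -1" --pt "0 0.5 0 0 0 0 -1" --pt "0 0.5 0 0 0 0 -1" --pt "0 0.5 0 0 0 0 -1" --pt "0 0.3 0 0 0 0 -1" --pt "0 0 0 0 0 0 -1" --pt "0 0 0 0 0 0 -1"

```text
t: 6.6
tool_pos: [0.5655, 0.1397, 0.1455]
tool_rot: [1.922, 2.485, 0.0]
contact_force: [-0.8, -0.3, 0.2]
opening: 0.0001
grip_force: 0.0
```

```bash
python3 -c "
from h import *
o=ctrl.get_obs();print(o['t'],J(o['tool_pos']),o['contact_force']);im,d=snap('side','s2')
cv2.imwrite('pics/s2c.png',cv2.resize(im[140:340,240:440,::-1],None,fx=3,fy=3))"
```

```text
6.6 [-0.0109  0.114   0.1455] [-0.78720251 -0.32773087  0.23849759]
```

View pics/s2c.png

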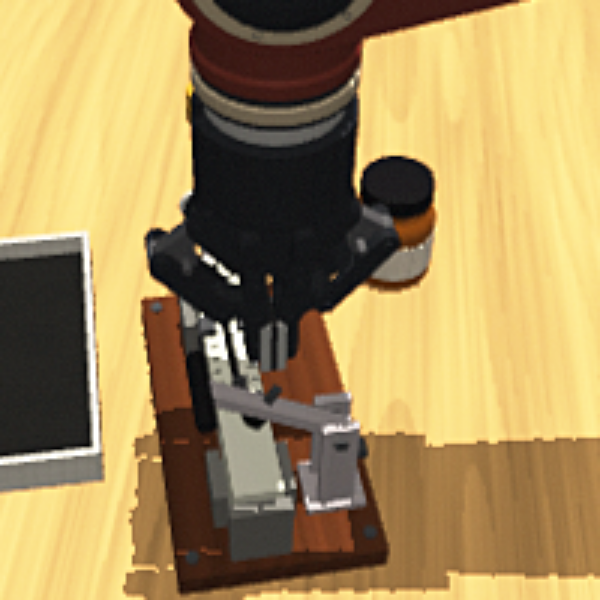

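Clamp arm is down across the barrel with the handle at crop (200,390). Next I'll move over the knob with the gripper half open.

Call:
jog_arm --pt "-0.5 0 0 0 0 0 0.2" --pt "-1 0 0 0 0 0 0.2" --pt "-1 0 0 0 0 0 0.2" --pt "-1 0 0 0 0 0 0.2" --pt "-1 0 0 0 0 0 0.2" --pt "-1 0 0 0 0 0 0.2" --pt "-1 0.25 0 0 0 0 0.2" --pt "-1 0.3 0 0 0 0 0.2"

```text
t: 7.45
tool_pos: [0.6141, -0.0043, 0.1455]
tool_rot: [1.922, 2.484, 0.0]
contact_force: [0.2, -0.3, -0.4]
opening: 0.0511
grip_force: 0.0
```

Call:
jog_arm --pt "-1 0 0 0 0 0 0.2" --pt "-1 0 0 0 0 0 0.2" --pt "-0.8 0 0 0 0 0 0.2" --pt "-0.3 0 0.5 0 0 0 0.2" --pt "0 0 0.5 0 0 0 0.2" --pt "0 0 0.5 0 0 0 0.2" --pt "0 0 0.5 0 0 0 0.2" --pt "0 0 0 0 0 0 0.2"

```text
t: 8.25
tool_pos: [0.6274, -0.0618, 0.1024]
tool_rot: [-1.918, -2.482, 0.003]
contact_force: [-1.0, -0.3, 0.0]
opening: 0.0512
grip_force: 0.0
```

```bash
python3 -c "
from h import *
o=ctrl.get_obs();print(o['t'],J(o['tool_pos']),o['contact_force'],o['opening']);im,d=snap('side','s3');im2,_=snap('wrist','w3')
a=cv2.resize(im[150:310,240:400,::-1],(560,560),interpolation=cv2.INTER_CUBIC)
cv2.imwrite('pics/s3c.png',np.vstack([a]))"
```

```text
8.25 [-0.0017 -0.0965  0.1024] [-0.99160658 -0.26710008  0.0330327 ] 0.0511857608964447
```

View pics/s3c.png

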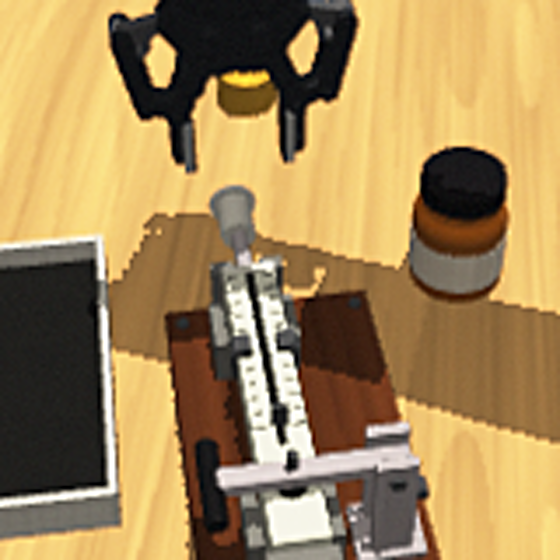

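View pics/w3.png

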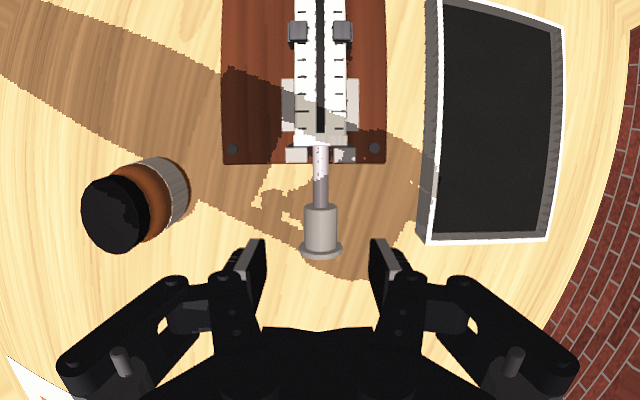

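The wrist view has the knob centred between the fingers (320,230), and the jar and tray are clear. I'll descend and grip.

Call:
jog_arm --pt "0 0.05 0.7 0 0 0 0.2" --pt "-0.05 0 0.7 0 0 0 0.2" --pt "0 0 0.7 0 0 0 0.2" --pt "0 0 0.7 0 0 0 0.2" --pt "0 0 0.6 0 0 0 0.2" --pt "0 0 0 0 0 0 0.2" --pt "0 0 0 0 0 0 -0.2" --pt "0 0 0 0 0 0 -0.3" --grip_force 60

```text
t: 9.15
tool_pos: [0.631, -0.0637, 0.0381]
tool_rot: [1.921, 2.484, 0.001]
contact_force: [-0.7, -0.4, 0.8]
opening: 0.0297
grip_force: 0.0
```

Call:
jog_arm --pt "0 0 0 0 0 0 -0.6" --pt "0 0 0 0 0 0 -1" --pt "0 0 0 0 0 0 -1" --pt "0 0 0 0 0 0 -1" --pt "0 0 0 0 0 0 -1"

```text
t: 9.65
tool_pos: [0.6311, -0.0637, 0.0385]
tool_rot: [1.921, 2.484, 0.001]
contact_force: [-1.3, -0.3, 5.9]
opening: 0.0196
grip_force: 58.7
```

```bash
python3 -c "
from h import *
o=ctrl.get_obs();print(o['t'],J(o['tool_pos']),o['contact_force'],o['opening'],o['grip_force']);
im,d=snap('side','s4');cv2.imwrite('pics/s4c.png',cv2.resize(im[195:295,280:380,::-1],(600,600),interpolation=cv2.INTER_CUBIC))"
```

```text
9.65 [ 0.0014 -0.0994  0.0385] [-1.32611633 -0.25574223  5.88471736] 0.019562086397140417 58.71022045612335
```

View pics/s4c.png

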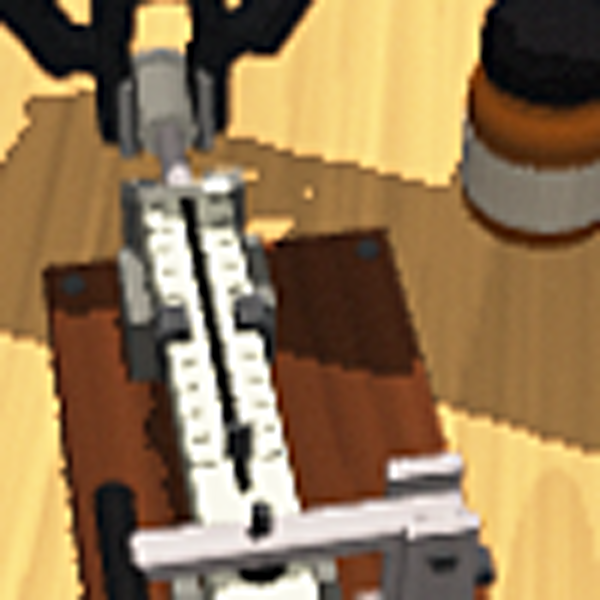

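Gripped, but slightly high (opening 19.6 mm on a 22 mm round, upward push). I'll reopen, lower about 5 mm and regrip.

Call:
jog_arm --pt "0 0 0 0 0 0 0" --pt "0 0 0 0 0 0 0" --pt "0 -0.04 0.25 0 0 0 0" --pt "0.05 0 0 0 0 0 -0.3" --pt "0 0 0 0 0 0 -1" --pt "0 0 0 0 0 0 -1" --pt "0 0 0 0 0 0 -1" --pt "0 0 0 0 0 0 -1"

```text
t: 10.5
tool_pos: [0.6289, -0.0625, 0.0318]
tool_rot: [-1.921, -2.484, 0.0]
contact_force: [-0.8, 0.7, -2.2]
opening: 0.0202
grip_force: 58.6
```

```bash
python3 -c "
from h import *
o=ctrl.get_obs();print(o['t'],J(o['tool_pos']),o['contact_force'],o['opening'],o['grip_force']);
S=lambda u,v,z: J(ray('side',280+(u+.5)/6-.5,195+(v+.5)/6-.5,z))
print('ptr base',S(240,455,.068),'top',S(240,428,.084),'tabs',S(172,318,.075),S(255,308,.075), S(172,338,.068),S(250,328,.068),'barrel end',S(180,180,.068))"
```

```text
10.5 [-0.0004 -0.0976  0.0318] [-0.80898704  0.69958767 -2.23429234] 0.020192978722760935 58.60226333141327
ptr base [0.0001 0.0718 0.068 ] top [0.0005 0.0745 0.084 ] tabs [0.0139 0.0199 0.075 ] [-0.0127  0.0198  0.075 ] [0.0144 0.022  0.068 ] [-0.0108  0.0217  0.068 ] barrel end [ 0.0023 -0.0483  0.068 ]
```

Call:
jog_arm --pt "-0.1 0 0 0 0 0 -1" --pt "-0.3 0 0 0 0 0 -1" --pt "-0.4 0 0 0 0 0 -1" --pt "-0.4 0 0 0 0 0 -1" --pt "-0.4 0 0 0 0 0 -1" --pt "-0.4 0 0 0 0 0 -1" --pt "-0.3 0 0 0 0 0 -1" --pt "-0.1 0 0 0 0 0 -1"

```text
t: 11.3
tool_pos: [0.6408, -0.1087, 0.0317]
tool_rot: [-1.921, -2.481, -0.002]
contact_force: [-2.4, 9.3, -0.3]
opening: 0.0201
grip_force: 58.6
```

Call:
jog_arm --pt "-0.05 0 0 0 0 0 -1" --pt "0 0 0 0 0 0 -1"

```text
t: 11.5
tool_pos: [0.6409, -0.1092, 0.0316]
tool_rot: [-1.921, -2.481, -0.002]
contact_force: [-2.4, 8.6, -1.3]
opening: 0.0201
grip_force: 58.6
```

```bash
python3 -c "
from h import *
o=ctrl.get_obs();print(o['t'],J(o['tool_pos']),o['contact_force'],o['opening'],o['grip_force']);
im,d=snap('side','s5');iw,_=snap('wrist','w5')
a=cv2.resize(im[210:290,290:370,::-1],(560,560),interpolation=cv2.INTER_CUBIC);cv2.imwrite('pics/s5c.png',a)"
```

```text
11.5 [-0.0005 -0.1459  0.0316] [-2.38995068  8.63404644 -1.33441702] 0.020093356018122916 58.59285235404968
```

View pics/s5c.png

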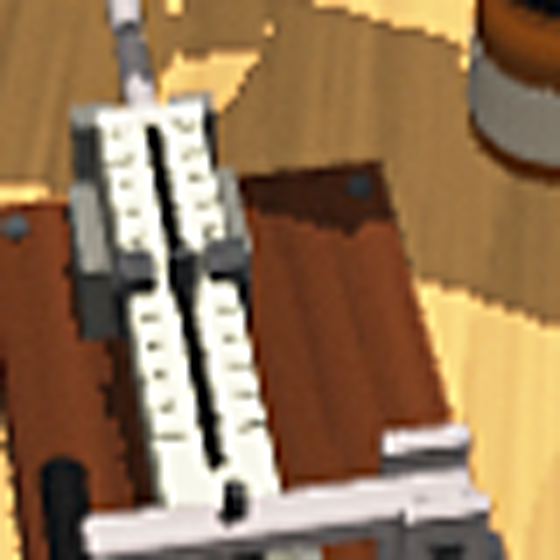

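The pointer fin (183,262) is roughly between the tabs (136,262) and (227,252), possibly a few mm short. I'll quantify it from the depth clouds.

```bash
cat > cl.py <<'E'
from h import *
def side(f,n='side'):
    d=np.load(f'pics/{f}.npy');c=ctrl.camera_info(n);K=np.array(c['camera_matrix']);R=cv2.Rodrigues(np.array(c['rvec'],float))[0];t=np.array(c['tvec']).ravel()
    v,u=np.nonzero(d>0);z=d[v,u];P=(np.linalg.inv(K)@np.c_[u,v,np.ones(len(u))].T*z).T;P=(P-t)@R
    return P
def wrist(f,pos,rot):
    d=np.load(f'pics/{f}.npy');c=ctrl.camera_info('wrist');K=np.array(c['camera_matrix']);T=np.array(c['T_tool_cam'])
    v,u=np.nonzero(d>0);z=d[v,u];x=(u-K[0,2])/K[0,0];y=(v-K[1,2])/K[1,1];r=np.hypot(x,y)+1e-9
    ok=r<1.2;x,y,z,r=x[ok],y[ok],z[ok],r[ok];k=np.tan(r)/r
    P=np.c_[x*k*z,y*k*z,z]@T[:3,:3].T+T[:3,3];return P@cv2.Rodrigues(np.array(rot))[0].T+pos
def jig(P): return np.c_[(P[:,:2]-oj)@Rj,P[:,2]]*1000
def rep(n,P):
    Q=jig(P);top=Q[(abs(Q[:,0])<14)&(Q[:,1]>35)&(Q[:,1]<60)&(Q[:,2]>60)&(Q[:,2]<73)]
    z0=np.median(top[:,2]);print(n,'top z',z0.round(1),'x',np.median(top[:,0]).round(1))
    h=Q[:,2]-z0
    for k,m in dict(tabs=(abs(Q[:,0])>7)&(abs(Q[:,0])<19)&(h>3)&(h<11)&(Q[:,1]>-20)&(Q[:,1]<50),fin=(abs(Q[:,0])<5.5)&(h>4)&(h<18)&(Q[:,1]>-20)&(Q[:,1]<88)).items():
        s=Q[m];print(' ',k,len(s),s[:,1].round(1) if 0 else (np.percentile(s[:,1],[0,10,50,90,100]).round(1) if len(s) else ''), s[:,0].min().round(1) if len(s) else '',s[:,0].max().round(1) if len(s) else '')
if __name__=='__main__':
    for f in ('side0','s4','s5'): rep(f,side(f))
    rep('top0',side('top0','top'))
    o=ctrl.get_obs();rep('w5',wrist('w5',o['tool_pos'],o['tool_rot']))
E
python3 cl.py
```

```text
side0 top z 67.7 x 0.4
  tabs 70 [13.8 16.1 22.1 26.2 27.9] -17.3 18.9
  fin 31 [72.  73.  74.6 75.9 76.4] -3.9 5.0
s4 top z 67.9 x 0.1
  tabs 66 [13.4 16.  22.  26.2 26.9] -17.2 18.6
  fin 31 [70.9 72.5 74.7 75.8 76.5] -4.0 5.2
s5 top z 67.7 x 0.5
  tabs 72 [14.6 16.5 22.8 26.5 27.8] -17.8 17.9
  fin 26 [23.9 25.5 26.7 27.9 29.3] -4.2 4.2
top0 top z 69.0 x 0.0
  tabs 50 [ 8.2 16.  21.1 26.3 38.4] -16.8 18.1
  fin 12 [ 6.8 14.3 73.9 75.5 76.2] -4.6 2.5
w5 top z nan x nan
  tabs 0   
  fin 0
  return _methods._mean(a, axis=axis, dtype=dtype,
  ret = ret.dtype.type(ret / rcount)
```

Call:
jog_arm --pt "-0.1 0 0 0 0 0 -1" --pt "-0.12 0 0 0 0 0 -1" --pt "0 0 0 0 0 0 -1" --pt "0 0 0 0 0 0 -1" --pt "0 0 0 0 0 0 -1"

```text
t: 12.1
tool_pos: [0.642, -0.1131, 0.0316]
tool_rot: [-1.92, -2.481, -0.002]
contact_force: [-2.8, 9.6, -2.3]
opening: 0.0205
grip_force: 58.6
```

```bash
python3 -c "
from cl import *
o=ctrl.get_obs();print(o['t'],J(o['tool_pos']),o['contact_force'],o['opening'],o['grip_force']);
snap('side','s6');rep('s6',side('s6'))
Q=jig(side('s6'));m=(abs(Q[:,0]-40)<8)&(abs(Q[:,1]-115)<25)&(Q[:,2]>60);print('handle z',np.percentile(Q[m][:,2],[50,100]))
o=ctrl.get_obs();print(J(o['tool_pos']))"
```

```text
12.1 [-0.0005 -0.1499  0.0316] [-2.80156966  9.61275754 -2.28422877] 0.020472170624875788 58.59286308288574
s6 top z 67.9 x 0.2
  tabs 67 [13.4 15.8 21.9 25.5 27.1] -17.0 18.4
  fin 22 [18.8 19.8 22.8 24.2 24.4] -2.7 4.5
handle z [84.3684159  87.80981319]
[-0.0005 -0.1499  0.0316]
```

```bash
python3 -c "
from h import *
print(ctrl.finish_job())"
```

```text
the job is handed in; nothing more can be done
None
```

The job is handed in (result not shown): the clamp is shut on the barrel and the gripper is holding the rod still, with the pointer about 1 mm from the clip's middle by the depth reading; the jar, weight and tray were not touched.

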